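# Unlock the lid stay and shut the custard keeper

## Robot

A 6-joint arm with a two-finger parallel gripper is mounted at the origin on a cart in front of the work surface, level with it; the furniture and walls round the work are solid. World frame = base frame: x ahead of the robot, y to its left, z up, the work surface at z = 0. Lengths are in mm, angles in rad, forces in N, time in s.
With the tool pointing down it reaches from about 300 to 775 mm from the base axis. Payload 14.6 kg.
Tool frame: the origin (TCP) lies where the fingers leave the gripper's body, on its centre line; the fingertips stand 97 mm ahead of it and the grasp point (between the pads) lies ahead of it (grip_depth is the z of the grasp point in the tool frame, in mm); z points along the fingers, y is the line along which they close (so a half turn about z gives the same grasp; the last joint's range is limited). The gripper opens to 94 mm and grips with 3 to 60 N. Pads are 16 mm wide; open, the fingers measure 119 mm over their backs; the gripper's body (75 mm by 177 mm) begins 78 mm behind the grasp point.
Start: joints at [1.036, 0.3, 1.521, -0, 1.321, -0.067], TCP at [248.004, 490.901, 302.646] pointing down, gripper open.
Joint ranges: [-3.03, 3.03], [-0.79, 2.21], [0.23, 2.52], [-1.04, 4.18], [0, 3.07], [-2.55, 2.55]. Speed limits (rad/s): [2.22, 2.22, 2.57, 3.14, 3.14, 3.14].

## Interface

Orientations are given as [roll, pitch, yaw] about the fixed x, y, z axes, in that order (R = Rz(yaw) Ry(pitch) Rx(roll)).
In Python, from cell import read_state, camera, sign_off, regions_of, spot_point, grip_depth gives the robot as it stands. The module is installed in compiled form; this text tells all that it offers.
- The arm moves only by the tool send_rows, never from a script. Its argument "series" is a list of rows, each a list of 3 entries, a list of its own where there are three numbers: the shift along the world's x, y, z in mm, then the turn about the world's z in degrees, then the closure, from -1 (fully open) to 1 (shut), so that 0 is half open. A call has 1 to 12 rows; each row shifts and turns the commanded pose from where the row before left it; what a row does not reach is not made up. A row lasts 1/10 s, in which the tool goes at most 50 mm and 8.59 degrees, less where a joint would pass 70% of its speed; a pose out of reach is approached as far as the arm can. A call is refused whole if a number of a shift passes 50 or a number of a turn 8.59, either way. A call with a gripper value outside its range is refused whole. The fingers move at their own pace and stop on an object; "squeeze" is the grip in N (left out, the last holds). Time passes only in rows, so rows that do not move let the fingers close. It gives the time, the measured TCP pose, the force, the opening and the grip force at its end, in the units of the state.
- read_state(): the state, without advancing time (a new reading comes with each control period).
- camera(name): name is "side" or "top" or "wrist"; returns a dict with "color" (420x560x3 uint8, blue, green, red), "fx", "fy", "cx", "cy" (pixels), "dist" ([k1, k2, p1, p2, k3] as OpenCV has them; the pictures are not rectified), "camera_from_world" (4x4, takes a point from world to camera coordinates). Camera axes: x right, y down, z forward; pixel columns grow to the right and rows downward; lengths in mm; the calibration is good to about 2 mm. A picture is of the moment at which its call begins. There is no depth.
- sign_off(): hands the job in; it is judged then, once.
Trained networks look in a picture, given as the dict that the camera call returned (one of the last four; its "shot" number tells which), for a name from the list of things; names that differ only in an ending like _2 or _b are one class to them, and where a whole thing is asked for, a point or a joint stands for the part that bears it (a point fixed in the world has none). Each returns a list of dicts, best first, with "confidence" (0 to 1); they miss things now and then, are a little off and sometimes report something else, mostly with a low value. They report only what shows in the picture. A call takes as long as a camera call.
- regions_of(thing, picture): "mask" (420x560 bool, what is visible of it).
- spot_point(thing, picture): "point" ([x, y, z] in mm, in the coordinates of the camera as it stood for that picture, good to about 4 mm: a listed point, or the origin of a listed thing).
The state is a dict: "clock": time; "joints": joint angles; "qd": joint speeds; "effort": joint torques, N m; "eef_pos": TCP position; "eef_rot": TCP orientation; "wrist_force": force on the tool from outside, world axes, zero at the start; "moment": the same for the moment, N m; "finger_gap": finger opening in mm; "finger_force": force on a finger pad.
Only numpy, scipy, OpenCV 4.12 (cv2) and the standard library are available. Lean on these libraries where they do the work, as an engineer would, in place of code of your own. Each camera call takes 0.05 s, during which the arm holds its last target. There are 200 camera calls.

## Task

Close the white custard keeper with the teal lid. Its lid is propped open by a folding steel stay locked at the knee, which carries an orange grip bar: first lift the knee up and towards the keeper's front until it is past centre and unlocked while the lid is still open, then lower the lid gently until it is fully shut.

Things in the scene. Friction and masses are not known exactly. Their poses are not given: they have to be found in the camera images.
- keeper_lid (a joint): Hinge of the teal lid on the fixed white box (200 deep, 220 wide, rim 100 mm high): 0 = propped open as found, the lid standing 1.13 rad above level; grows as it closes; 1.13 = shut, level. Hinge along the box's rear rim, front faces the robot within 0.3 rad. A stiff hinge (0.55 N m): the lid stays where left, pushing it down takes 2 to 5 N at its edge; it will not move while the stay is locked.
- lid_edge (a point): Middle of the lid's front edge on its outer face (lid 206x228x12 mm; it is the top edge while open, 0.29 m above the worktop). Its y axis lies along the edge, level, to the box's left seen from the robot; its x axis runs in the lid from here to the hinge line, which lies 205 mm along +x and 12 mm along -z from here; z is the outer face's normal, up when shut, up and away from the robot when open.
- stay_knee (a joint): Knee of the folding steel stay on the box's right side (two links of 94 mm): 0 = locked, sagging on its stop; 0.2 = links in line (centre); above that unlocked; 0.5 is safely past; 2.4 with the lid shut. It grows as the knee is lifted up and towards the box's front, takes 2 to 5 N, stays where left. From 0 to 0.7 the lower link turns about 0.4 rad.
- stay_bar (a point): Middle of the orange grip bar on the stay's knee: 14 mm thick, 52 mm long, level, sticking out sideways (along lid_edge's -y) from the box's right side; this point is 62 mm beyond the lid's side edge, 118 mm above the worktop. Free from above. Bar and lower link swing about a level pivot parallel to the bar, which at the start lies 71 mm nearer the box's front and 63 mm lower than this point.

How it is judged (in metres and radians):
On the way:
1. the stay's knee is lifted past centre (knee joint above 0.28 rad) while the lid is still open (lid joint below 0.5 rad) (value of joint stay_knee above 0.28 rad and value of joint keeper_lid below 0.5 rad), for 0.1 s.
At the end, for the whole second after the job is handed in: The lid is fully shut (lid joint above 1.05 of 1.13 rad, that is its front edge within about 16 mm of the rim) and at rest (value of joint keeper_lid above 1.05 rad and velocity of joint keeper_lid below 0.1 rad/s); the robot touches nothing.
It fails at once if the lid is slammed: it swings shut faster than 2.5 rad/s (about 0.5 m/s at its front edge) (velocity of joint keeper_lid above 2.5 rad/s).
It also fails if it takes over 45 s, if anything falls off the work surface, if the arm or the gripper's body presses on something with over 40 N, if the wrist force passes 120 N, or if a joint passes its speed limit or range.

## Working session

There is one attempt and no reset: what is moved stays moved. The work goes in short steps, Python scripts to look and compute and a tool call to move; the robot and the scene stay as the last step left them, time stands still between calls to the robot, and variables do not carry over. Pictures are saved under pics/ and viewed, at most 10 in all, crops included, and the job is handed in when it is done.

Besides the shell and the picture viewer there is one more tool, called as name(argument=value, ...), one argument or row to a line, values as JSON. send_rows: Moves the arm, as the interface text tells. Its arguments: {"type":"object","properties":{"series":{"type":"array"},"squeeze":{"type":"number"}},"required":["series"]}

```bash
mkdir -p pics; cat > h.py <<'E'
import numpy as np, cv2
from cell import *
np.set_printoptions(precision=1,suppress=True)
def look(cams=("side","top"),names=("lid_edge","stay_bar"),save=None):
    ims=[]
    for c in cams:
        p=camera(c); ims.append(p["color"])
        T=np.linalg.inv(p["camera_from_world"])
        for n in names:
            for d in spot_point(n,p)[:2]:
                q=np.array(d["point"]); w=T[:3,:3]@q+T[:3,3]
                K=np.array([[p["fx"],0,p["cx"]],[0,p["fy"],p["cy"]],[0,0,1.]])
                px=cv2.projectPoints(q.reshape(1,1,3),np.zeros(3),np.zeros(3),K,np.array(p["dist"]))[0].ravel()
                print(c,n,round(d["confidence"],2),w,"px",px)
        if save: cv2.imwrite(f"pics/{save}_{c}.png",p["color"])
E
python3 - <<'E'
from h import *
look(("side","top","wrist"),save="a")
s=read_state(); print(s["eef_pos"],s["eef_rot"],grip_depth if not callable(grip_depth) else grip_depth(),s["clock"])
E
```

```text
side lid_edge 0.88 [638.2 108.3 292.6] px [271.  149.4]
side stay_bar 0.96 [639.4 -72.9 119.8] px [273.3 285.9]
top lid_edge 0.85 [635.9 103.2 294. ] px [225.7 190.8]
top stay_bar 0.68 [637.4 -71.5 115.2] px [329.1 232.5]
[248.  490.9 302.6] [-3.1  0.   2.7] 78.39999999999999 0.45
```

View pics/a_side.png

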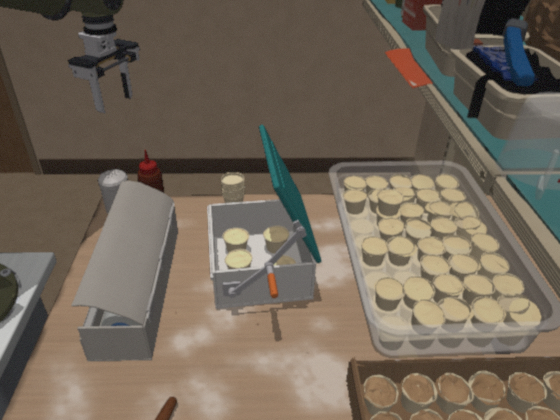

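View pics/a_top.png

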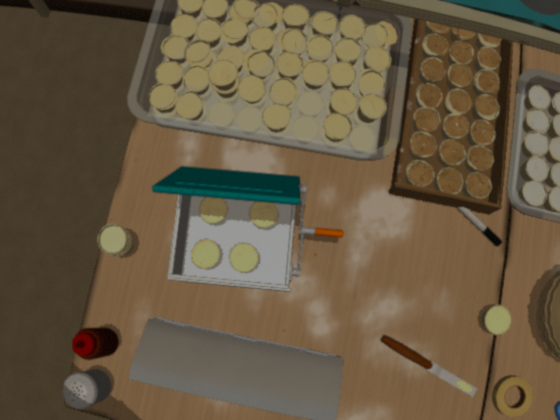

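The side view shows the teal lid standing open and leaning towards the robot, with the orange bar at about (272,284). In the top view the bar spans about (317,231) to (343,234), and the box's front rim runs from (172,283) to (290,290). The network points agree with both pictures. Next I need the box yaw and a refined bar position from the orange pixels.

```bash
python3 - <<'E'
from h import *
def back(p,px,z):
    K=np.array([[p["fx"],0,p["cx"]],[0,p["fy"],p["cy"]],[0,0,1.]])
    u=cv2.undistortPoints(np.float64(px).reshape(-1,1,2),K,np.array(p["dist"])).reshape(-1,2)
    T=np.linalg.inv(p["camera_from_world"]); d=np.c_[u,np.ones(len(u))]@T[:3,:3].T; o=T[:3,3]
    return o+d*((z-o[2])/d[:,2])[:,None]
p=camera("top"); h=cv2.cvtColor(p["color"],cv2.COLOR_BGR2HSV)
m=cv2.inRange(h,(4,190,130),(16,255,255)); m[:,:300]=0; m[:,360:]=0; m[:215]=0; m[255:]=0
ys,xs=np.nonzero(m); w=back(p,np.c_[xs,ys],120)
c=w[:,:2].mean(0); ev=np.linalg.svd(w[:,:2]-c)[2][0]; print(len(xs),xs.min(),xs.max(),c,"ydir deg",np.degrees(np.arctan2(*( -ev if ev[1]<0 else ev)[[1,0]]))-90)
f=back(p,[(172,283),(290,290)],100); print(f, np.degrees(np.arctan2(-(f[0]-f[1])[0],(f[0]-f[1])[1])))
g=regions_of("keeper_lid",p)
mm=g[0]["mask"]; 
# lower outline of lid = front edge (top, z~292)
cols=np.arange(175,290); r=np.array([np.nonzero(mm[:,c])[0].max() for c in cols]); r0=np.array([np.nonzero(mm[:,c])[0].min() for c in cols])
print(np.polyfit(cols,r,1),np.polyfit(cols,r0,1),r[::40],r0[::40])
e=back(p,np.c_[cols,np.polyval(np.polyfit(cols,r,1),cols)],288)
print(e[[0,-1]],np.degrees(np.arctan2(-(e[0]-e[-1])[0],(e[0]-e[-1])[1])))
look(("side","top"))
E
```

```text
131 316 342 [637.4 -70.7] ydir deg 5.048818409441694
[[491.  191.1 100. ]
 [522.4 -22.1 100. ]] 8.3708466216361
[  0.1 176.5] [  0.1 152.6] [193 197 199] [171 168 173]
[[619.3 179.2 288. ]
 [637.5   7.  288. ]] 6.016170859212796
side stay_bar 0.84 [639.8 -76.5 118.2] px [273.6 288. ]
top lid_edge 0.75 [634.1 102.5 293.7] px [225.9 192.1]
top stay_bar 0.89 [635.3 -69.9 113.4] px [328.  233.6]
top stay_bar 0.65 [634.1 101.5 293.6] px [226.6 192.2]
```

send_rows(
  series=[
    [[12, -40, 2], -4, -1],
    [[12, -40, 2], -5, -1],
    [[12, -40, 2], -5, -1],
    [[12, -40, 2], -5, -1],
    [[12, -40, 2], -5, -1],
    [[12, -40, 2], -5, -1],
    [[12, -40, 2], -5, -1],
    [[12, -40, 2], -5, -1],
    [[12, -40, 2], -5, -1],
    [[12, -40, 2], -5, -1],
    [[12, -40, 2], -5, -1],
    [[12, -40, 2], -5, -1],
  ],
)

```text
clock: 2.05
eef_pos: [392.1, 9.2, 327.0]
eef_rot: [3.141, 0.0, 1.64]
wrist_force: [0.2, 0.9, 0.6]
finger_gap: 94.0
finger_force: 0.0
```

send_rows(
  series=[
    [[20, -28, 0], 1, -1],
    [[20, -28, 0], 1, -1],
    [[20, -28, 0], 0, -1],
    [[40, 0, 0], 0, -1],
    [[40, 0, 0], 0, -1],
    [[40, 0, -10], 0, -1],
    [[40, 0, -10], 0, -1],
    [[26, 0, -17], 0, -1],
    [[0, 0, -30], 0, -1],
    [[0, 0, 0], 0, -1],
  ],
)

```text
clock: 3.05
eef_pos: [637.3, -72.9, 255.1]
eef_rot: [-3.135, -0.002, 1.679]
wrist_force: [-0.1, 0.3, -0.6]
finger_gap: 94.1
finger_force: 0.0
```

```bash
python3 - <<'E'
from h import *
look(("wrist","side"),save="b")
E
```

```text
wrist stay_bar 0.81 [640.1 -72.8 115.1] px [284.4 231.4]
```

View pics/b_wrist.png

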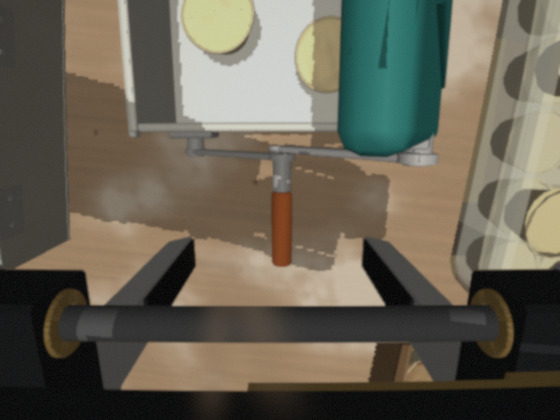

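View pics/b_side.png

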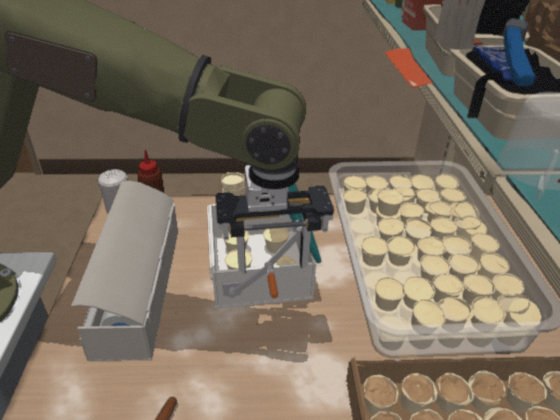

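The wrist view shows the bar at (283,230), aligned with the image and centred between the fingers. I'll lower the gripper and grip it.

send_rows(
  series=[
    [[2, -1, -20], 0, -1],
    [[0, 0, -20], 0, -1],
    [[0, 0, -20], 0, -1],
    [[0, 0, 0], 0, -1],
    [[0, 0, 0], 0, 0],
    [[0, 0, 0], 0, 0.9],
    [[0, 0, 0], 0, 0.9],
    [[0, 0, 0], 0, 0.9],
    [[0, 0, 0], 0, 0.9],
    [[0, 0, 0], 0, 0.9],
    [[0, 0, 0], 0, 0.9],
    [[0, 0, 0], 0, 0.9],
  ],
  squeeze=15,
)

```text
clock: 4.55
eef_pos: [640.0, -74.1, 199.6]
eef_rot: [-3.142, 0.0, 1.679]
wrist_force: [0.8, 0.5, -0.2]
finger_gap: 33.0
finger_force: 0.0
```

send_rows(
  series=[
    [[0, 0, -5], 0, 0.3],
    [[0, 0, 0], 0, 0.9],
    [[0, 0, 0], 0, 0.9],
    [[0, 0, 0], 0, 0.9],
    [[0, 0, 0], 0, 0.9],
    [[0, 0, 0], 0, 0.9],
  ],
)

```text
clock: 5.15
eef_pos: [639.0, -74.2, 194.4]
eef_rot: [-3.138, -0.0, 1.679]
wrist_force: [-10.4, -1.4, 3.5]
finger_gap: 13.5
finger_force: 15.0
```

send_rows(
  series=[
    [[-2.4, -0.2, 2.6], 0, 0.9],
    [[-2.4, -0.3, 2.5], 0, 0.9],
    [[-3.5, -0.4, 3.2], 0, 0.9],
    [[-3.6, -0.4, 3.1], 0, 0.9],
    [[-3.8, -0.4, 2.8], 0, 0.9],
    [[-4, -0.4, 2.7], 0, 0.9],
    [[0, 0, 0], 0, 0.9],
  ],
)

```text
clock: 5.85
eef_pos: [620.1, -76.3, 212.3]
eef_rot: [3.141, 0.0, 1.679]
wrist_force: [-1.7, 0.2, -1.9]
finger_gap: 13.8
finger_force: 15.0
```

send_rows(
  series=[
    [[-4, -0.4, 2.4], 0, 0.9],
    [[-4.1, -0.4, 2.3], 0, 0.9],
    [[-4.3, -0.5, 2], 0, 0.9],
    [[-4.3, -0.5, 1.7], 0, 0.9],
    [[0, 0, 0], 0, 0.9],
    [[0, 0, 0], 0, 0.9],
  ],
)

```text
clock: 6.45
eef_pos: [604.1, -78.0, 221.8]
eef_rot: [3.138, 0.001, 1.679]
wrist_force: [1.8, 0.1, 7.5]
finger_gap: 13.1
finger_force: 15.0
```

```bash
python3 - <<'E'
from h import *
look(("side","top","wrist"),save="c")
E
```

```text
side lid_edge 0.7 [618.1 102.3 285.9] px [260.2 154.2]
side stay_bar 0.73 [605.  -76.4 144.7] px [253.7 277.5]
top lid_edge 0.74 [616.9 103.  286.1] px [223.6 204.2]
wrist stay_bar 0.76 [605.2 -78.6 137.3] px [280.5 262.6]
```

View pics/c_side.png

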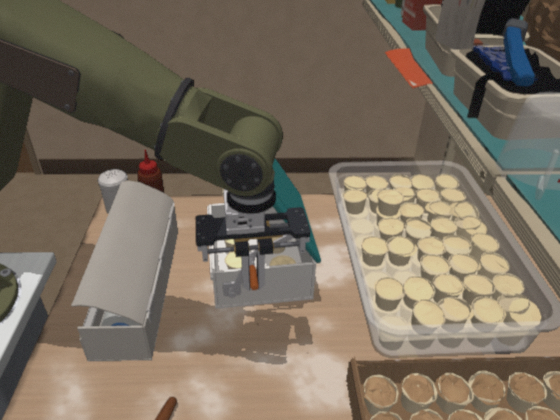

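The lid edge has dropped from x=636 to 617, so the knee is past centre and unlocked with the lid still open. I'll release the bar and rise.

send_rows(
  series=[
    [[0, 0, 0], 0, 0.2],
    [[0, 0, 0], 0, 0.2],
    [[0, 0, 0], 0, 0.2],
    [[0, 0, 0], 0, 0.2],
    [[0, 0, 20], 0, 0.2],
    [[0, -1, 40], 0, 0.2],
    [[0, 0, 40], 0, 0.5],
    [[0, 0, 40], 0, 1],
    [[0, 0, 40], 0, 1],
    [[0, 0, 35], 0, 1],
    [[0, 0, 0], 0, 1],
  ],
)

```text
clock: 8.0
eef_pos: [603.6, -79.0, 440.1]
eef_rot: [3.134, 0.002, 1.679]
wrist_force: [-0.2, -0.7, -0.5]
finger_gap: 1.9
finger_force: 0.0
```

```bash
python3 - <<'E'
from h import *
look(("side","top"))
E
```

```text
side lid_edge 0.89 [623.3 103.5 287.3] px [263.  153.2]
side stay_bar 0.83 [603.4 -78.3 144.7] px [252.8 278.3]
top lid_edge 0.66 [616.5 104.2 281.3] px [223.1 204.9]
top stay_bar 0.53 [599.7 -76.2 138.9] px [329.3 251.5]
```

send_rows(
  series=[
    [[11, 37, 0], 0, 1],
    [[11, 37, 0], 0, 1],
    [[11, 37, 0], 0, 1],
    [[11, 37, 0], 0, 1],
    [[11, 37, 0], 0, 1],
    [[0, 0, -20], 0, 1],
    [[0, 0, -30], 0, 1],
    [[0, 0, -32], 0, 1],
    [[0, 0, 0], 0, 1],
  ],
)

```text
clock: 9.2
eef_pos: [657.9, 106.0, 347.6]
eef_rot: [-3.133, 0.0, 1.679]
wrist_force: [0.0, -0.0, 0.4]
finger_gap: 0.6
finger_force: 0.0
```

```bash
python3 - <<'E'
from h import *
look(("side","top"),save="d")
H=np.array([712.3,112,101]); u=np.array([.9945,.1045])
prev=None
for t in [1.03,.95,.85,.75,.65,.55,.45,.35,.25,.15,.07,0]:
    f=180*np.cos(t)-12*np.sin(t)-12.5; h=180*np.sin(t)+12*np.cos(t)
    q=np.r_[H[:2]-f*u,H[2]+h+97]; print(t,q, None if prev is None else q-prev); prev=q
E
```

```text
side lid_edge 0.69 [619.5 103.1 285.1] px [261.  154.4]
side stay_bar 0.88 [602.7 -77.7 146.2] px [252.3 277.4]
top stay_bar 0.9 [602.3 -75.9 135.5] px [329.2 250.3]
1.03 [642.8 104.7 358.5] None
0.95 [630.3 103.4 351.4] [-12.5  -1.3  -7.1]
0.85 [615.6 101.8 341.2] [-14.8  -1.6 -10.2]
0.75 [601.9 100.4 329.5] [-13.7  -1.4 -11.7]
0.65 [589.4  99.1 316.5] [-12.4  -1.3 -13. ]
0.55 [578.4  97.9 302.3] [-11.1  -1.2 -14.2]
0.45 [568.7  96.9 287.1] [ -9.6  -1.  -15.2]
0.35 [560.7  96.1 271. ] [ -8.1  -0.8 -16.1]
0.25 [554.2  95.4 254.2] [ -6.4  -0.7 -16.8]
0.15 [549.5  94.9 236.8] [ -4.7  -0.5 -17.4]
0.07 [547.   94.6 222.6] [ -2.5  -0.3 -14.2]
0 [545.7  94.5 210. ] [ -1.3  -0.1 -12.6]
```

View pics/d_side.png

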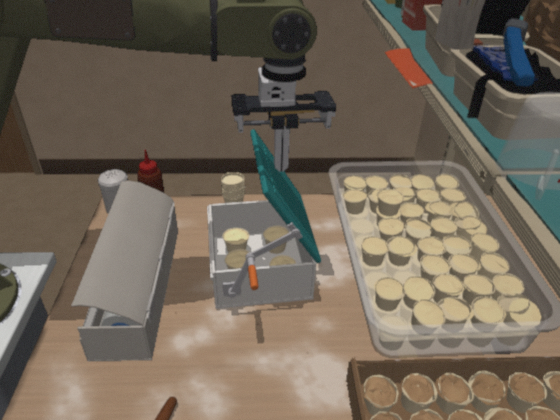

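The closed fingers are behind the lid near its top edge at about (282,160), clear of it. I'll push forward along the hinge arc.

send_rows(
  series=[
    [[0, 0, 0], 0, 1],
    [[-7, -0.7, 0], 0, 1],
    [[-7, -0.7, 0], 0, 1],
    [[-4, -0.4, -2], 0, 1],
    [[-4, -0.4, -2], 0, 1],
    [[-5, -0.5, -3], 0, 1],
    [[-5, -0.5, -3], 0, 1],
    [[-5, -0.5, -3.5], 0, 1],
    [[-5, -0.5, -3.5], 0, 1],
    [[0, 0, 0], 0, 1],
  ],
)

```text
clock: 10.5
eef_pos: [616.0, 101.8, 335.2]
eef_rot: [-3.14, -0.0, 1.679]
wrist_force: [0.5, 0.4, 0.4]
finger_gap: 0.3
finger_force: 0.0
```

```bash
python3 - <<'E'
from h import *
look(("side","top"))
print(read_state()["eef_pos"],read_state()["wrist_force"])
E
```

```text
side lid_edge 0.92 [589.9 103.5 265.8] px [245.2 163.2]
side stay_bar 0.67 [581.  -75.1 149.8] px [239.7 275. ]
top stay_bar 0.75 [582.1 -79.9 143.7] px [329.8 261.4]
[616.7 101.8 335.8] [ 0.1 -0.3 -0. ]
```

The lid follows: its edge is now at (590,103,266). Continuing along the arc.

send_rows(
  series=[
    [[-6, -0.6, -3], 0, 1],
    [[-7, -0.7, -5], 0, 1],
    [[-6.2, -0.6, -6], 0, 1],
    [[-6.2, -0.6, -6], 0, 1],
    [[-5.5, -0.6, -7], 0, 1],
    [[-5.5, -0.6, -7], 0, 1],
    [[-4.8, -0.5, -7.5], 0, 1],
    [[-4.8, -0.5, -7.5], 0, 1],
    [[-4, -0.4, -8], 0, 1],
    [[-4, -0.4, -8], 0, 1],
    [[0, 0, 0], 0, 1],
  ],
)

```text
clock: 11.9
eef_pos: [562.0, 96.3, 269.5]
eef_rot: [-3.14, -0.0, 1.679]
wrist_force: [-0.1, -0.0, -0.2]
finger_gap: 0.4
finger_force: 0.0
```

```bash
python3 - <<'E'
from h import *
look(("side","top"))
print(read_state()["eef_pos"],read_state()["wrist_force"])
E
```

```text
side lid_edge 0.89 [527.3  91.7 188.1] px [214.  200.7]
side stay_bar 0.69 [547.7 -82.2 150.7] px [220.1 277.9]
top stay_bar 0.73 [545.3 -80.2 145.3] px [326.1 282.1]
[562.8  96.3 271.2] [-0.7  0.1 -0.3]
```

send_rows(
  series=[
    [[-3, -0.3, -8], 0, 1],
    [[-3, -0.3, -8], 0, 1],
    [[-2.5, -0.3, -8], 0, 1],
    [[-2, -0.2, -8], 0, 1],
    [[-2, -0.2, -7], 0, 1],
    [[-1, -0.1, -6], 0, 1],
    [[-1, 0, -6], 0, 1],
    [[0, 0, -4], 0, 1],
    [[0, 0, -3], 0, 1],
    [[0, 0, -2], 0, 1],
    [[0, 0, 0], 0, 1],
    [[0, 0, 0], 0, 1],
  ],
)

```text
clock: 13.4
eef_pos: [548.2, 94.9, 211.1]
eef_rot: [3.141, -0.0, 1.679]
wrist_force: [0.3, -0.1, 0.4]
finger_gap: 0.3
finger_force: 0.0
```

```bash
python3 - <<'E'
from h import *
look(("side","top"),save="e")
print(read_state()["eef_pos"],read_state()["wrist_force"])
E
```

```text
side lid_edge 0.75 [511.8  92.4 118.1] px [208.5 228.4]
side stay_bar 0.87 [546.  -82.8 149.8] px [219.1 278.5]
top stay_bar 0.91 [543.3 -82.3 143.7] px [327.1 283.5]
[548.1  94.9 211. ] [ 1.1  0.2 -0.4]
```

View pics/e_side.png

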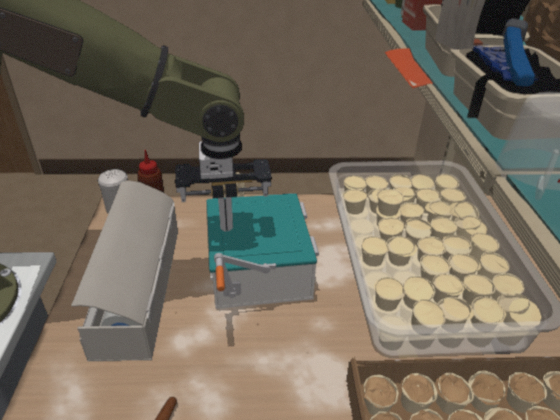

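The lid is nearly level. I'll press slowly until the force rises.

send_rows(
  series=[
    [[0, 0, -1], 0, 1],
    [[0, 0, -1], 0, 1],
    [[0, 0, -1], 0, 1],
    [[0, 0, 0], 0, 1],
  ],
)

```text
clock: 14.1
eef_pos: [548.1, 94.9, 209.3]
eef_rot: [3.141, 0.0, 1.679]
wrist_force: [-8.2, -1.6, 15.4]
finger_gap: 0.4
finger_force: 7.8
```

The force is up to 15 N against a 2–5 N hinge, so the lid is on its stop. Retreating.

send_rows(
  series=[
    [[0, 0, 3], 0, 1],
    [[0, 0, 20], 0, 1],
    [[0, 0, 40], 0, 1],
    [[0, 0, 40], 0, 1],
    [[0, 0, 40], 0, 1],
    [[0, 0, 0], 0, 1],
    [[0, 0, 0], 0, 1],
  ],
)

```text
clock: 14.8
eef_pos: [548.1, 94.9, 351.1]
eef_rot: [3.141, 0.0, 1.679]
wrist_force: [0.1, -0.2, -1.5]
finger_gap: 0.6
finger_force: 0.0
```

```bash
python3 - <<'E'
from h import *
look(("side","top"),save="f")
print(read_state()["eef_pos"],read_state()["wrist_force"])
E
```

```text
side lid_edge 0.59 [509.6  92.7 117.5] px [207.5 228.5]
side stay_bar 0.65 [549.4 -84.6 152. ] px [221.  278.3]
top stay_bar 0.91 [545.2 -81.2 143.8] px [326.6 282.3]
[548.   94.9 350. ] [-0.4  0.   0.2]
```

View pics/f_side.png

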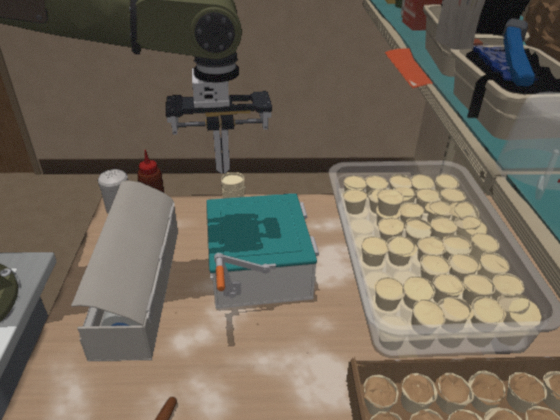

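The lid lies flat on the box at about (260,230), its edge about 5 mm above nominal and within tolerance. The arm is clear.

```bash
python3 -c "
from cell import *
print(sign_off())"
```

```text
the job is handed in; nothing more can be done
None
```

The stay was lifted past centre with the lid still open, then the lid was lowered gently until it was fully shut, the arm was clear, and the job was handed in at about 15 s; the hand-in returned no verdict.

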